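Test-fire the museum's rat trap

TASK

Check that the rat trap works before it goes back behind the museum's bookcase: press the ribbed handle at its rear down until the catch clicks and the jaw stays cocked by itself when you let go, without leaning hard on the handle. Then hold the wooden batten and trip the treadle inside the jaws with it, keeping the hand itself out of the jaws and off the treadle. Draw the batten out so that the jaw snaps fully shut, lay it flat on the table off the trap's board, and leave the other things where they are.

Things in the scene. Friction and masses are not known exactly. Their poses are not given: they have to be found in the camera images.
- trap: Dark plastic press-to-set rat trap screwed to a plywood board 230 x 140 x 15 mm; it does not move. Origin on the table under the board. x points out of the mouth, z up. Board from x = -125 to +105 mm; plastic base from -105 to +85 mm, 80 mm wide, top at z = 23 mm. A toothed lower lip at x = 81 mm stands up to z = 32 mm.
- jaw_pin (a point): Middle of the jaw's hinge pin, which lies along the trap's y at x = -20, z = 60 mm in the trap's frame, between two cheeks (outer faces at y = +-40 mm) that reach up to z = 75 mm.
- jaw (a joint): Angle of the sprung jaw about its pin, rad: 0 = shut; grows as the mouth opens and the handle goes down. A strong spring drives it shut. The catch holds it somewhere between 0.71 and 1.01 rad, differently from trap to trap, not visible beforehand; a hard stop follows about 0.045 rad (3 to 4 mm at the handle) past the click.
- handle: The jaw's rear arm and press handle; turns with the jaw, origin on the pin. Handle plate 34 long x 62 wide (y) x 6 mm, middle 75 mm behind the pin; it rises rearwards 40 degrees with the jaw shut, cocked it is 1 to 17 degrees below level. Pushed at its middle square to the plate it takes 6 to 7 N at first, 12 to 14 N near the end, some 1 to 3 N more while the catch is pushed aside.
- handle_pad (a point): Middle of the handle plate's upper ribbed face, where to press; moves on a 75 mm circle about the pin as the jaw turns. The handle is brittle and breaks above 25 N: past the click the force climbs steeply at the hard stop; stop pressing as soon as that is felt.
- jaw_bite: Front, biting part of the jaw: open frame 64 mm wide, origin on the pin, x along the frame to a toothed cross bar 100 mm from the pin that comes down to the lower lip when shut. Cocked, the bar's lower edge is 100 mm or more above the table. The gripper must not touch it, nor be in its way.
- treadle: The trigger lever. Origin on its hinge at the rear of the base; its flat plate, 46 x 46 x 3 mm, lies in the mouth under the jaw (trap x = 15 to 61 mm). Its rear hook is the catch. With the jaw cocked, pressing the plate down 8 to 18 mm (about 2 N) lets the jaw go at once. While the handle is being pressed the plate dips some 14 mm and springs back at the click.
- treadle_top (a point): Middle of the treadle plate's upper face, 43 to 53 mm above the table when up.
- batten: Loose square wooden batten, 240 x 16 x 16 mm, 25 to 50 g, lying on the table. Origin under its middle, x along it. The jaw snaps down on it when tripped and then presses on it with 4 to 8 N; draw it out lengthways.
- batten_center (a point): Centre of the batten, 8 mm above its underside.
- half_brick: Bystander: broken half of an old clay brick, 110 x 120 x 65 mm, origin under its middle.
- tape_measure: Bystander: tape measure standing upright, 72 x 36 x 68 mm, origin under its middle.
- bait_jar: Bystander: closed jar, 62 mm across, 75 mm high, origin under its middle.
Things that resemble listed ones, but are neither listed nor needed, are in the scene too. Of the things shaped like the batten, the wooden one is meant.

How it is judged:
By the outcome, as a careful person would: the job done as asked, in the order asked, and still so for the second after the job is handed in, with the robot touching nothing.
It also fails if it takes over 72 s, if anything falls off the work surface, if the arm or the gripper's body presses on something with over 40 N, if the wrist force passes 120 N, or if a joint passes its speed limit or range.

ROBOT

A 6-joint arm with a two-finger parallel gripper is mounted at the origin on the work surface. World frame = base frame: x ahead of the robot, y to its left, z up, the work surface at z = 0. Lengths are in m, angles in rad, forces in N, time in s.
With the tool pointing down it reaches from about 0.3 to 0.95 m from the base axis. Payload 3.1 kg.
Tool frame: the origin (TCP) lies between the finger pads; the fingertips stand 25 mm ahead of it and the grasp point (between the pads) lies 6 mm ahead of it; z points along the fingers, y is the line along which they close (so a half turn about z gives the same grasp; the last joint's range is limited). The gripper opens to 85 mm and grips with 20 to 120 N. Pads are 22 mm wide; open, the fingers measure 114 mm over their backs; the gripper's body (76 mm by 85 mm) begins 54 mm behind the grasp point. The pads swing forward as they close: fully open they stand 13 mm farther back than shut.
Start: joints at [-1.374, 0.308, 1.634, -0, 1.2, -0.07], TCP at [0.165, -0.603, 0.256] pointing down, gripper open.
Joint ranges: [-3.06, 3.06], [-0.79, 1.96], [0.05, 2.63], [-1.19, 4.34], [0.05, 2.64], [-2.94, 2.94]. Speed limits (rad/s): [2.79, 2.79, 3.14, 3.14, 3.14, 3.14].

INTERFACE

Orientations are given as a unit quaternion [x, y, z, w].
In Python, from bench import env gives the robot as it stands. Calls block until the motion is done:
- env.goto(position, orientation): joint-space move of the TCP to a pose.
- env.move_l(position, rotation=None, velocity=0.15, threshold=None): straight line of the TCP; rotation=None keeps the orientation; velocity is the mean speed in m/s. With threshold (N) it stops when the force on the tool has changed by that much, and returns True; else False.
- env.movej(angles): joint-space move.
- env.command_gripper(opening, grip_force=None): opening from 0.0 (shut) to 1.0 (fully open); grip_force is the grip in N (None keeps the last); returns when the fingers have stopped.
- env.hold(seconds).
- env.solve_ik(position, orientation): joint angles nearest the present ones, or None.
- env.camera(name): name is "side" or "top"; returns the picture (480x640x3 uint8, blue, green, red); there is no depth.
- env.camera_model(name): a dict with "camera_matrix" (3x3 intrinsics, pixels), "R" (3x3) and "t" (3): a world point X has camera coordinates R X + t. Camera axes: x right, y down, z forward; pixel columns grow to the right and rows downward; lengths in m; the calibration is good to about 2 mm. A picture is of the moment at which its call begins. camera_model takes no time and is no camera call.
A pose or a line that the arm cannot do raises env.IKError and nothing moves.
- env.hand_in(): hands the job in; it is judged then, once.
Readings, each from a call of its own:
- env.read_time_s(): time.
- env.read_qpos(): joint angles.
- env.read_qvel(): joint speeds.
- env.read_effort(): joint torques, N m.
- env.read_position(): TCP position.
- env.read_tcp_rot(): TCP orientation.
- env.read_contact_force(): force on the tool from outside, world axes, zero at the start.
- env.read_ft_torque(): the same for the moment, N m.
- env.read_width(): opening from 0.0 (shut) to 1.0 (fully open).
- env.read_grasp_force(): force on a finger pad.
Only numpy, scipy, OpenCV 4.12 (cv2) and the standard library are available. Lean on these libraries where they do the work, as an engineer would, in place of code of your own. Each camera call takes 0.05 s, during which the arm holds its last target. There are 200 camera calls.

## Working session

There is one attempt and no reset: what is moved stays moved. The work goes in short steps, each a Python script; the robot and the scene stay as the last script left them, time stands still between calls to the robot, and variables do not carry over. Pictures are saved under pics/ and viewed, at most 10 in all, crops included, and the job is handed in when it is done.

```bash
ls; mkdir -p pics
python3 - <<'E'
from bench import env
import cv2
for n in("top","side"):
    cv2.imwrite(f"pics/{n}0.png",env.camera(n)); m=env.camera_model(n); print(n,m)
print(env.read_tcp_rot(),env.read_time_s())
E
```

```text
pics
top {'camera_matrix': array([[455.68777675,   0.        , 321.40584728],
       [  0.        , 455.68777675, 245.15891157],
       [  0.        ,   0.        ,   1.        ]]), 'R': array([[ 1.60331882e-02, -9.99864492e-01,  3.73284340e-03],
       [-9.81804584e-01, -1.64498669e-02, -1.89180231e-01],
       [ 1.89216000e-01, -6.31760526e-04, -9.81935286e-01]]), 't': array([-0.11393768,  0.47682787,  0.95181892])}
side {'camera_matrix': array([[487.31752937,   0.        , 316.75013198],
       [  0.        , 487.31752937, 242.84603516],
       [  0.        ,   0.        ,   1.        ]]), 'R': array([[-0.95585215, -0.29343979,  0.01548403],
       [-0.21776159,  0.67198773, -0.70782228],
       [ 0.19729814, -0.67994527, -0.70622083]]), 't': array([0.43366366, 0.2665875 , 0.92493722])}
[ 9.91113941e-01  1.33011115e-01 -7.36347424e-05 -1.09255554e-03] 0.1
```

View pics/top0.png

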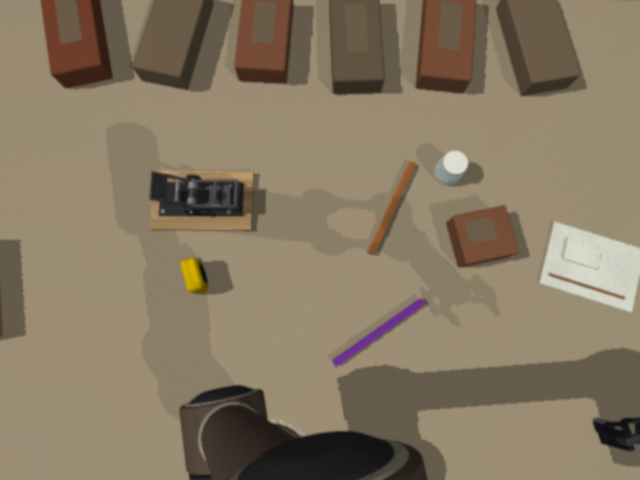

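View pics/side0.png

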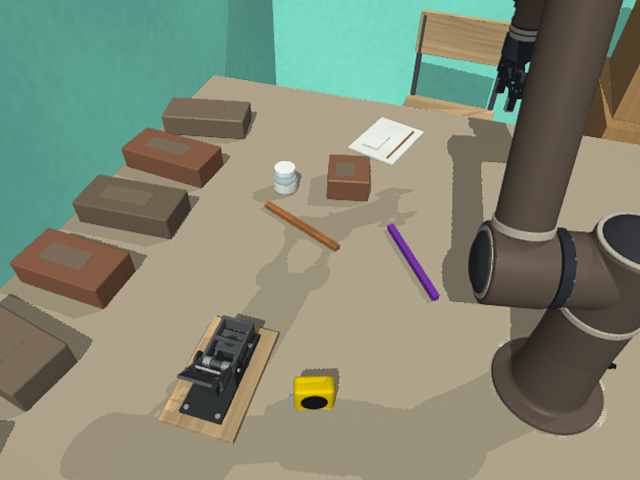

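```bash
cat > h.py <<'E'
from bench import env
import numpy as np, cv2
from scipy.spatial.transform import Rotation as Ro
def ray(n,u,v,z):
    m=env.camera_model(n);R,t=m["R"],m["t"]
    d=R.T@np.linalg.inv(m["camera_matrix"])@[u,v,1]; c=-R.T@t
    return c+d*(z-c[2])/d[2]
def proj(n,X):
    m=env.camera_model(n);p=m["camera_matrix"]@(m["R"]@np.array(X)+m["t"]);return p[:2]/p[2]
E
python3 - <<'E'
import cv2,numpy as np
t=cv2.imread("pics/top0.png");s=cv2.imread("pics/side0.png")
f=lambda i,x,y,w,h,k:cv2.resize(i[y:y+h,x:x+w],None,fx=k,fy=k,interpolation=cv2.INTER_CUBIC)
a=f(t,140,160,133,75,3);b=f(s,155,305,133,150,3)[:,:399]
c=f(t,350,150,80,110,2.7)
o=np.zeros((600,800,3),np.uint8)
o[:225,:399]=a;o[:450,400:799]=b;o[230:230+c.shape[0],:c.shape[1]]=c
cv2.imwrite("pics/c0.png",o)
E
```

```text
(no output)
```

View pics/c0.png

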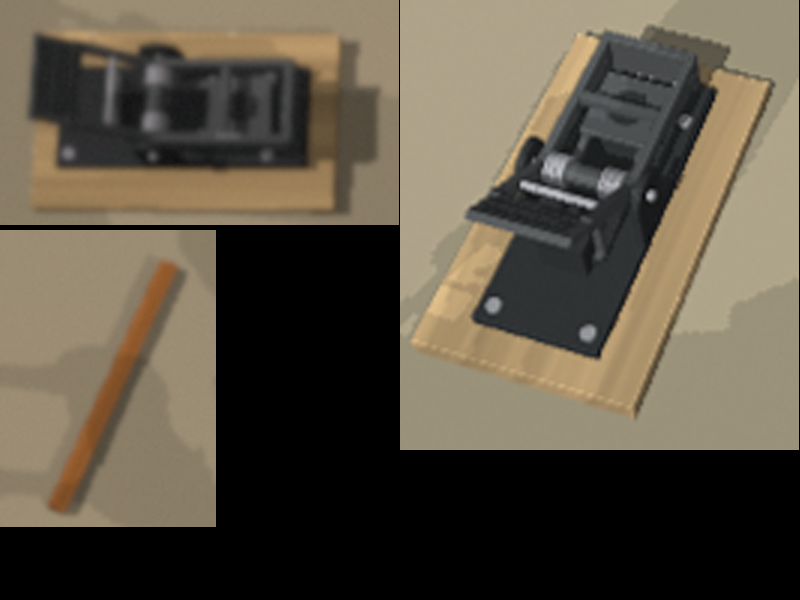

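The batten-like things in the top picture are the brown wooden bar from (372,252) to (413,164), the purple bar from (335,362) to (423,301), and the thin pencil on the paper near (587,285). The wooden one is meant. The enlarged crop shows its wood colour and a length of about 240 mm. The trap's mouth points to image right, which is world -y, with the handle at the left.

Run:
```python
from h import *
from scipy.optimize import least_squares as ls
T=[(-125,70,30,33),(105,70,340,36),(105,-70,334,209),(-125,-70,31,208)]
S=[(105,-70,773,80),(-125,-70,635,406),(-125,70,413,343),(105,70,583,33)]
ob=[("top",x,y,140+u/3,160+v/3) for x,y,u,v in T]+[("side",x,y,155+(u-400)/3,305+v/3) for x,y,u,v in S]
def W(p,x,y,z):
    c,s=np.cos(p[2]),np.sin(p[2]);return [p[0]+c*x-s*y,p[1]+s*x+c*y,z]
f=lambda p:np.concatenate([proj(n,W(p,x/1e3,y/1e3,.015))-[u,v] for n,x,y,u,v in ob])
r=ls(f,[.6,.3,-1.57]);print("trap",r.x,np.degrees(r.x[2]),"\n",r.fun.reshape(-1,2).round(1))
p=r.x
for nm,q in dict(pin=(-.02,0,.06),lip=(.081,0,.032),pad0=(-.02-.075*np.cos(.698),0,.06+.075*np.sin(.698))).items():
    print(nm,W(p,*q),proj("top",W(p,*q)),proj("side",W(p,*q)))
for e in [(170,265),(58,505)]: print("bat top",ray("top",350+e[0]/2.7,150+e[1]/2.7,.016))
for e in [(267,205),(338,246)]: print("bat side",ray("side",*e,.012))
for nm,u,v,z in[("tape",195,275,.05),("jar",455,160,.075),("brick",484,230,.065)]: print(nm,ray("top",u,v,z))
for n in("top","side"): m=env.camera_model(n); print(n,-m["R"].T@m["t"])
```

```text
trap [ 0.58502847  0.16041257 -1.5533537 ] -89.00061113756169 
 [[ 3.8  0.4]
 [-0.6 -0.6]
 [-0.3  0.4]
 [-0.7  0.7]
 [-0.4  0.7]
 [ 0.6  1.2]
 [-0.1 -0.5]
 [-1.3  0. ]]
pin [np.float64(0.5846796331882581), np.float64(0.1804095310897791), 0.06] [192.10252894 194.50843677] [218.081988   364.23974194]
lip [np.float64(0.5864412490997758), np.float64(0.07942489508320488), 0.032] [240.18008823 198.18855712] [241.07810923 328.58095967]
pad0 [np.float64(0.5836774362583459), np.float64(0.2378604723036869), np.float64(0.10820150365859749)] [158.36263528 187.65980325] [199.85460738 378.19568773]
bat top [ 0.4809557  -0.31261692  0.016     ]
bat top [ 0.28297184 -0.21813866  0.016     ]
bat side [ 0.68323968 -0.30839654  0.012     ]
bat side [ 0.46884324 -0.22097877  0.012     ]
tape [0.40792019 0.16460476 0.05      ]
jar [ 0.66917898 -0.39763174  0.075     ]
brick [ 0.51419378 -0.4571765   0.065     ]
top [ 0.28987921 -0.10547716  1.0252563 ]
side [0.29008247 0.57701733 0.83519165]
```

```bash
cat >> h.py <<'E'
P=np.load("trap.npy") if __import__("os").path.exists("trap.npy") else None
def W(x,z,y=0.,p=None):
    p=P if p is None else p
    c,s=np.cos(p[2]),np.sin(p[2]);return np.array([p[0]+c*x-s*y,p[1]+s*x+c*y,z])
def quat(zax,yax):
    z=np.array(zax)/np.linalg.norm(zax);y=np.array(yax)-np.dot(yax,z)*z;y/=np.linalg.norm(y)
    return Ro.from_matrix(np.c_[np.cross(y,z),y,z]).as_quat()
def press(th,off=0.,sgn=1):
    """TCP pose with shut fingertips on the handle pad at jaw angle th, off m clear of it"""
    f=np.radians(40)-th; n=np.array([np.sin(f),np.cos(f)]);u=np.array([-np.cos(f),np.sin(f)])
    q=np.array([-.02,.06])+.075*u+(.025+off)*n
    nw=W(n[0],n[1])-W(0,0); yw=W(0,0,sgn)-W(0,0)
    return W(*q),quat(-nw,yw),nw
E
python3 - <<'E'
from h import *
from scipy.optimize import least_squares as ls
T=[(105,70,340,36),(105,-70,334,209),(-125,-70,31,208)]
S=[(105,-70,773,80),(-125,-70,635,406),(-125,70,413,343),(105,70,583,33)]
ob=[("top",x,y,140+u/3,160+v/3) for x,y,u,v in T]+[("side",x,y,155+(u-400)/3,305+v/3) for x,y,u,v in S]
f=lambda p:np.concatenate([proj(n,W(x/1e3,.015,y/1e3,p))-[u,v] for n,x,y,u,v in ob])
r=ls(f,[.6,.15,-1.57]);print(r.x,abs(r.fun).max());np.save("trap.npy",r.x)
import h;h.P=r.x
for e in[(413,163),(371.5,251.9)]: print("bat top",ray("top",*e,.016))
for s in(1,-1):
  for th in(0,.5,1.05):
    p,q,n=press(th,.03,s);print(s,th,p.round(3),env.solve_ik(p,q))
E
```

```text
[ 0.58508157  0.15938113 -1.55777037] 1.2620235296017768
bat top [ 0.68359021 -0.31715949  0.016     ]
bat top [ 0.47080327 -0.21907456  0.016     ]
1 0 [0.585 0.201 0.15 ] [-0.05097944  0.45567858  1.83028667  0.8143936   1.08004396 -0.54667596]
1 0.5 [0.584 0.242 0.129] [0.23470835 0.43788059 1.75260163 0.24348209 0.92147138 0.07687163]
1 1.05 [0.584 0.269 0.086] [ 0.50224597  0.63611874  1.56997059 -0.34307379  1.12996672  0.6671525 ]
-1 0 [0.585 0.201 0.15 ] [-0.05097944  0.45567858  1.83028667  0.8143936   1.08004396  2.5949167 ]
-1 0.5 [0.584 0.242 0.129] None
-1 1.05 [0.584 0.269 0.086] [ 0.50224597  0.63611874  1.56997059 -0.34307379  1.12996672 -2.47444015]
```

Run:
```python
from h import *
env.command_gripper(0.)
p,q,n=press(0,.10); env.goto(p,q); print("t",env.read_time_s())
p,q,n=press(0,.02); env.move_l(p,q,.12)
f0=env.read_contact_force()
p,q,n=press(0,-.01); print("touch",env.move_l(p,q,.03,threshold=2.5),
   "off",np.dot(env.read_position()-press(0)[0],n),env.read_time_s())
F=lambda n:float(np.dot(env.read_contact_force()-f0,n))
mx=0;log=[];extra=None
for th in list(np.arange(.1,.61,.1))+list(np.arange(.61,1.08,.01)):
    p,q,n=press(th); env.move_l(p,q,.05 if th<.605 else .02); f=F(n); log.append((round(th,2),round(f,1)))
    mx=max(mx,f)
    if f>19.5: print("HARD");break
    if th>.6 and f<mx-.9: print("DROP");break
print(log,env.read_time_s())
```

```text
t 3.925
touch True off 0.0014631202366795098 5.4
DROP
[(np.float64(0.1), 7.5), (np.float64(0.2), 8.3), (np.float64(0.3), 8.7), (np.float64(0.4), 10.2), (np.float64(0.5), 11.3), (np.float64(0.6), 10.5), (np.float64(0.61), 12.4), (np.float64(0.62), 12.2), (np.float64(0.63), 12.2), (np.float64(0.64), 12.0), (np.float64(0.65), 11.1)] 8.525
```

Run:
```python
from h import *
log=[];mx=0
def F(n):
    a=[]
    for _ in range(5): a.append(float(np.dot(env.read_contact_force(),n))); env.hold(.02)
    return np.mean(a)
for th in np.arange(.66,1.09,.01):
    p,q,n=press(th); env.move_l(p,q,.02); f=F(n); log.append((round(float(th),2),round(f,1)))
    mx=max(mx,f)
    if f>19: print("HARD");break
    if f<mx-1.3: print("DROP");break
print(log,env.read_time_s(),env.read_position()-p)
```

```text
HARD
[(0.66, np.float64(11.1)), (0.67, np.float64(11.5)), (0.68, np.float64(11.5)), (0.69, np.float64(11.3)), (0.7, np.float64(11.5)), (0.71, np.float64(11.8)), (0.72, np.float64(11.4)), (0.73, np.float64(12.0)), (0.74, np.float64(11.8)), (0.75, np.float64(11.9)), (0.76, np.float64(11.7)), (0.77, np.float64(12.0)), (0.78, np.float64(11.8)), (0.79, np.float64(11.8)), (0.8, np.float64(11.6)), (0.81, np.float64(11.0)), (0.82, np.float64(11.2)), (0.83, np.float64(12.2)), (0.84, np.float64(11.6)), (0.85, np.float64(11.9)), (0.86, np.float64(12.3)), (0.87, np.float64(12.2)), (0.88, np.float64(13.1)), (0.89, np.float64(15.2)), (0.9, np.float64(17.5)), (0.91, np.float64(19.7))] 17.1917 [0.00228805 0.00168766 0.00533262]
```

The force was flat at about 12 N and then climbed steeply from 0.87 rad, which is the hard stop. I'll let go and look.

Run:
```python
from h import *
p,q,n=press(.91,.04); env.move_l(p,q,.04); print(env.read_contact_force())
p,q,n=press(.91,.12); env.move_l(p,q,.15)
qd=quat([0,0,-1],env.read_tcp_rot()@np.zeros((4,3))+[1,0,0])
env.goto([.58,-.10,.25],qd); print(env.read_time_s(),env.read_qpos())
s=env.camera("side");t=env.camera("top")
f=lambda i,x,y,w,h,k:cv2.resize(i[y:y+h,x:x+w],None,fx=k,fy=k,interpolation=cv2.INTER_CUBIC)
o=np.zeros((600,800,3),np.uint8)
o[:450,:399]=f(s,155,305,133,150,3);o[:300,400:800]=f(t,140,160,100,75,4);o[300:600,400:800]=f(t,340,150,200,150,2)
cv2.imwrite("pics/c1.png",o)
```

```text
[ 0.00297699  0.67853042 -0.54949793]
20.4667 [-2.43421417e-01  2.45394192e-01  1.72835492e+00  5.28738215e-04
  1.16884347e+00 -2.44436826e-01]
```

View pics/c1.png

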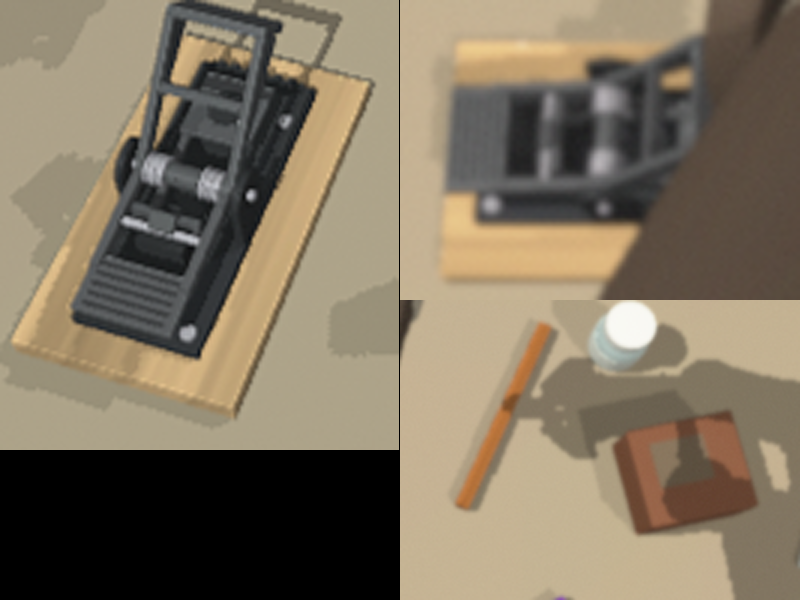

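The jaw stays cocked on its own: its frame is up near (220,20) in the crop and the handle lies flat. The wooden batten runs from (411,162) to (371,251) in the full top picture, and nothing has moved. Next I'll grasp it.

```bash
cat >> h.py <<'E'
G=.020; L=.170
def bat(x,z,b=np.radians(20)):
    """TCP pose so that the batten's lower tip corner is at trap (x,z), pitched down b"""
    a=np.array([-np.cos(b),-np.sin(b)]);t=np.array([np.sin(b),-np.cos(b)])
    q=np.array([x,z])-.008*t-L*a-G*t
    w=lambda v:W(*v)-W(0,0)
    return W(*q),quat(w(t),np.cross(w(t),w(a)))
E
python3 - <<'E'
from h import *
A,B=ray("top",411.2,162.5,.016),ray("top",371.5,251.7,.016)
c=(A+B)/2;d=(A-B)/np.linalg.norm(A-B);print(c,np.linalg.norm(A-B))
g=c+(L-.12)*d; q=quat([0,0,-1],np.cross([0,0,-1],-d))
up=[g[0],g[1],.12]
print(env.solve_ik(up,q)); 
for x,z in((.16,.06),(.042,.06),(.042,.024)): print(bat(x,z)[0].round(3),env.solve_ik(*bat(x,z)))
env.command_gripper(.55)
env.goto(up,q); env.move_l([g[0],g[1],.028],velocity=.12,threshold=8)
env.command_gripper(0.,100); print(env.read_width(),env.read_grasp_force(),env.read_position())
env.move_l([g[0],g[1],.20],velocity=.15)
env.goto(*bat(.16,.12)); print(env.read_qpos(),env.read_time_s())
s=env.camera("side");t=env.camera("top")
f=lambda i,x,y,w,h,k:cv2.resize(i[y:y+h,x:x+w],None,fx=k,fy=k,interpolation=cv2.INTER_CUBIC)
o=np.zeros((600,800,3),np.uint8)
o[:480,:480]=f(s,155,150,240,240,2);o[:320,480:800]=f(t,140,120,160,160,2)
cv2.imwrite("pics/c2.png",o)
print("expected tip px",proj("side",W(.16,.12)),proj("top",W(.16,.12)))
E
```

```text
[ 0.57800576 -0.2660252   0.016     ] 0.23322718987726276
[-4.93532388e-01  5.63599352e-01  1.56439800e+00 -4.44089210e-16
  1.01359530e+00 -1.64997492e+00]
[ 0.589 -0.151  0.144] [-0.16000089  0.39400977  1.80801936 -0.43561663  0.9246832   0.08933541]
[ 0.588 -0.033  0.144] [ 0.04032535  0.39419261  1.80775268 -0.42069313  0.99207996  0.26904187]
[ 0.588 -0.033  0.108] [ 0.04032535  0.44676007  1.82064258 -0.43971808  0.93258068  0.3023082 ]
0.1512390596592254 99.70505475997925 [ 0.62486305 -0.28672157  0.02965634]
[-0.16041092  0.31639238  1.77465388 -0.40472975  1.02630247  0.03400947] 26.45
expected tip px [252.78447277 270.04349932] [271.51612163 186.16816535]
```

View pics/c2.png

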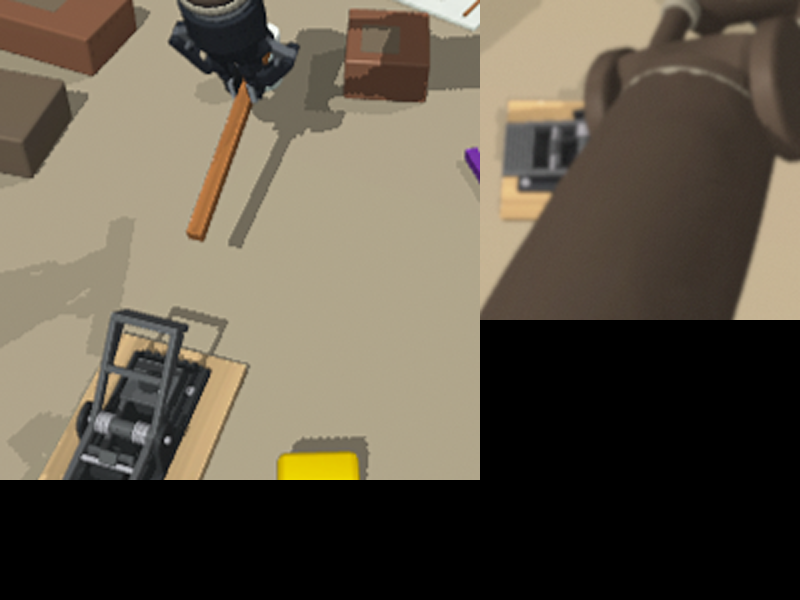

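The batten is held as planned. Its tip is at (252,270) in the side picture, which matches the prediction, and the jaw is still cocked. Now I'll insert it and trip the treadle.

Run:
```python
from h import *
env.move_l(*bat(.16,.062),.15)
print(env.move_l(*bat(.042,.062),.10,threshold=5))
r=env.move_l(*bat(.042,.024),.04,threshold=5)
print(r,env.read_position()-bat(.042,.024)[0],env.read_contact_force(),env.read_time_s())
env.hold(.3);print(env.read_contact_force())
s=env.camera("side")
cv2.imwrite("pics/c3.png",cv2.resize(s[200:440,155:395],None,fx=2.4,fy=2.4,interpolation=cv2.INTER_CUBIC))
```

```text
False
True [ 0.00015259 -0.00074201  0.01925804] [ 0.39765846 -0.03995238  4.28128654] 28.9833
[-0.43473597  0.28226732  3.96962508]
```

View pics/c3.png

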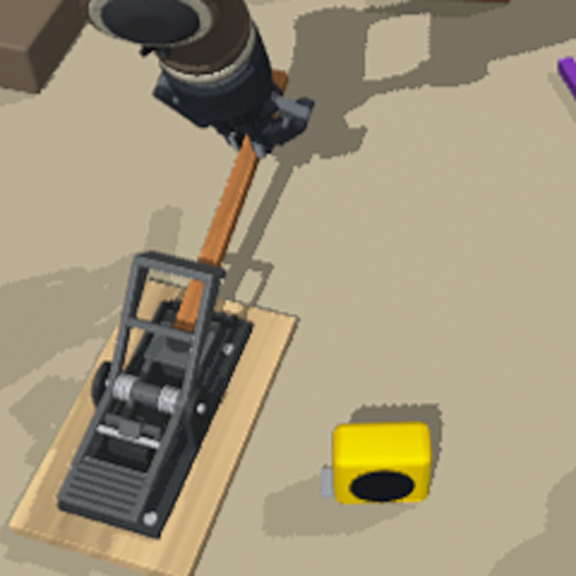

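The jaw is still cocked and the batten is resting on the treadle. I'll press farther.

Run:
```python
from h import *
z=.024+.0192
while z>.0235:
    z-=.002; env.move_l(*bat(.042,z),.04); f=env.read_contact_force(); env.hold(.05); print(round(z,3),f.round(1),env.read_contact_force().round(1))
    if env.read_contact_force()[2]<-.5 or abs(f).max()>12: break
env.hold(.2);print(env.read_contact_force(),env.read_time_s())
s=env.camera("side")
cv2.imwrite("pics/c4.png",cv2.resize(s[200:440,155:395],None,fx=2.4,fy=2.4,interpolation=cv2.INTER_CUBIC))
```

```text
0.041 [-0.5 -2.   3.4] [ 0.5 -3.5  4.6]
0.039 [ 0.9 -2.3  4.1] [ 0.8 -1.9  4.1]
0.037 [ 0.7 -2.9 -1.5] [ 1.1 -1.9 -2.9]
[ 0.46408308 -1.97550515 -2.04805946] 30.4333
```

View pics/c4.png

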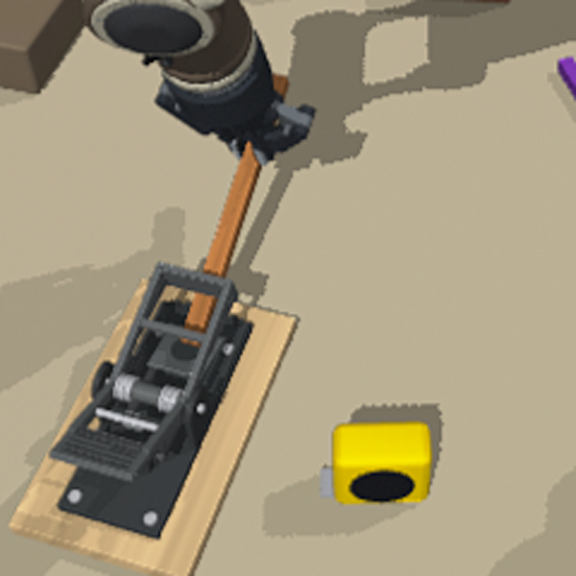

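The trap tripped and the jaw is resting on the batten. I'll draw it out lengthways.

Run:
```python
from h import *
p=env.read_position(); a=bat(0,0); 
b=np.radians(20); d=W(np.cos(b),np.sin(b))-W(0,0)
env.move_l(p+.11*d,None,.10); print(env.read_contact_force(),env.read_width())
env.move_l(p+.11*d+[0,-.12,0],None,.15); print(env.read_position(),env.read_time_s())
s=env.camera("side")
cv2.imwrite("pics/c5.png",cv2.resize(s[120:440,155:475],None,fx=1.85,fy=1.85,interpolation=cv2.INTER_CUBIC))
```

```text
[-0.94066378 -0.13220758  0.32773426] 0.15320065369061223
[ 0.58811618 -0.25552017  0.15836219] 32.6833
```

View pics/c5.png

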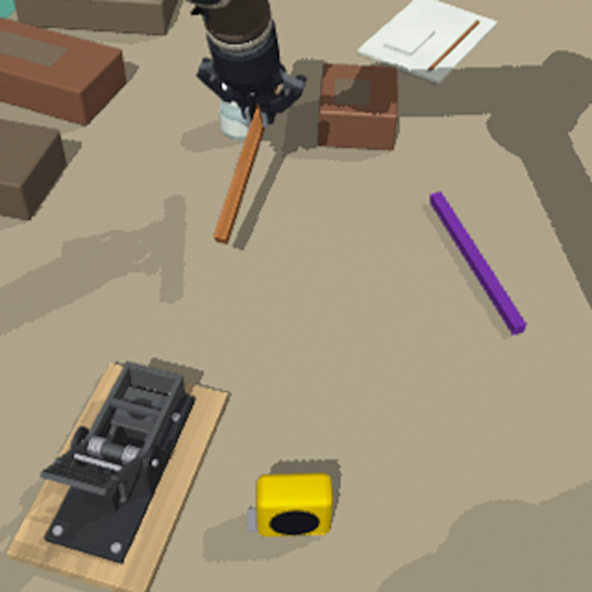

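The jaw is fully shut and the batten is still held, with its tip near (274,250) in the side picture. I'll lay it flat on the free table in front of the trap.

Run:
```python
from h import *
t0=Ro.from_quat(env.read_tcp_rot()).as_matrix(); p=env.read_position()
print("exp tip",proj("side",p+t0[:,2]*.028+t0[:,0]*L*np.sign(t0[1,0])))
env.goto(*bat(.20,.06,0)); 
print(env.move_l(bat(.20,.0005,0)[0],None,.06,threshold=5),env.read_position())
env.command_gripper(.4); print(env.read_position())
env.move_l(env.read_position()+[0,0,.15],None,.15)
q=env.read_qpos(); q[0]-=.6; env.movej(q); print(env.read_time_s(),env.read_contact_force())
o=np.hstack([env.camera("side")[:,:400],env.camera("top")[:,140:540]])
cv2.imwrite("pics/c6.png",o)
```

```text
exp tip [273.2498421  250.19372316]
True [ 0.58931293 -0.21054626  0.02992002]
[ 0.58783847 -0.20987097  0.02851441]
36.9833 [-0.44347188 -0.04597111 -0.84706297]
```

View pics/c6.png

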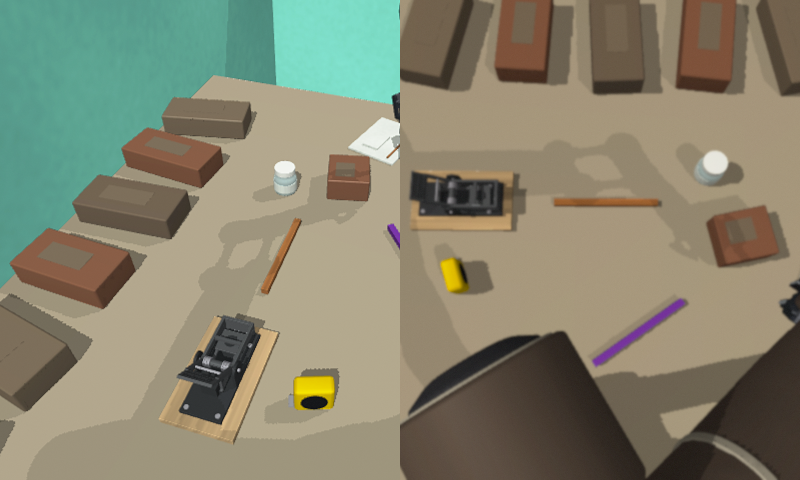

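The batten lies flat at (555–660,202) in the combined picture, clear of the board. The jaw is shut, the bystanders have not moved and the arm is clear.

```bash
python3 -c "
from bench import env
print(env.hand_in())"
```

```text
the job is handed in; nothing more can be done
None
```

The job is handed in at about 37 s: the trap cocked and held by itself, the batten tripped it, the jaw snapped fully shut, and the batten lies flat on the table off the board with nothing else moved; peak handle force read was about 20 N.

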